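# Third hand: hold a microscope stage carriage against the sprung stop

## Task

Lay the black slide-holder carriage (the piece with the raised rib and the low rounded tail) gently and flat into the jig's pocket, rib up and tall square end towards the sprung stop pad, without pushing the pad yet. Then slide it against the pad and press steadily with about 8 N, which pushes the pad back about 10 mm (half its travel), and keep it so for a good three seconds so that a colleague can put the screws in; finish while still holding it pressed there, do not let go. Never push the pad to the end of its travel, and leave the other things where they are.

Things in the scene. Friction and masses are not known exactly. Their poses are not given: they have to be found in the camera images.
- carriage: loose black carriage, 75 long (x) x 40 wide (y) x 40 high, about 190 g: a foot 12 high with a rounded low tail at its -x end, and on it a raised rib (see point carriage_rib). Its +x end is the tall square end. Origin: centre of the 75 x 40 underside; z up, x towards the square end. Starts rib up on the mat, at any of four places.
- carriage_rib (a point): centre of the carriage's rib, the place to grip: 12.5 mm to +x of the carriage's origin and 26 mm above its underside. The rib is 50 long (x) x 24 wide (y) and reaches from 12 to 40 mm above the underside; its +x end is flush with the foot, the tail reaches 25 mm beyond its other end
- carriage_face (a point): centre of the tall square end of the carriage: 37.5 mm to +x of its origin and 19 mm above its underside
- jig: fixed aluminium jig, base plate 230 x 120 x 12 with a pocket on top and an upright fence behind a sprung pad (fence 46 mm above the plate, 90 wide, front face at x = +86 mm). Origin on the underside; x along the pocket to the stop, z up. Yaw and side of the bench vary: it may change places with the mat
- pocket (a point): centre of the pocket's floor, at x = -10 mm, y = 0, 12 mm above the bench in the jig's frame. Side rails stand 8 above the floor, 12 thick, inner faces 23 mm to either side (46 apart); rear wall, equally high, 55 mm behind (-x); the free pad's face 55 mm ahead (+x); rails and rear wall are dark steel
- stop_pad (a joint): compression of the sprung stop pad along the jig's +x, in m: 0 free, 0.020 at the end of its travel. Spring of 800 N/m without preload (10 mm = 8 N); it springs back when not pressed.
- pad_face (a point): centre of the brass stop pad's flat face, which looks to the jig's -x; face 36 wide x 34 high, its centre 31 mm above the bench; moves with the pad
- mat: fixed grey mat 260 x 240 x 4 on which the carriage, bar, eyepiece and objective lie; origin: centre of underside
- bar: bystander: loose flat black clamp bar 60 x 36 x 18 without rib, on the mat; origin: centre of underside
- eyepiece: bystander: upright black eyepiece, 34 across, 44 high, on the mat; origin: centre of underside
- objective: bystander: upright steel objective lens, 25 across, 45 high, on the mat; origin: centre of underside
- screwdriver: bystander: screwdriver, 170 long, lying on the bench between jig and mat; origin near its middle
- oil_bottle: bystander: small amber bottle 36 across, 75 high, on the bench beyond the screwdriver; origin: centre of underside
Not all that is in view belongs to the job. What is shaped like the carriage but purple is not meant.

How it is judged:
On the way, in this order (a step that is already met when the one before it is completed fails the run):
1. the carriage lies flat in the pocket, rib up, square end to the stop, the pad not yet pushed (z of carriage in the frame of jig between 0.009 and 0.017 m and y of carriage in the frame of jig between -0.006 and 0.006 m and angle between carriage's own z axis and vertical below 0.1 rad and angle between the x axis of carriage and the x axis of jig, either way round below 0.12 rad and distance between carriage_face and pad_face below 0.055 m and value of joint stop_pad below 0.003 m), for 0.2 s.
2. the carriage is pressed steadily against the pad, 4 to 14 N, for 2 s (z of carriage in the frame of jig between 0.009 and 0.017 m and y of carriage in the frame of jig between -0.006 and 0.006 m and angle between carriage's own z axis and vertical below 0.1 rad and angle between the x axis of carriage and the x axis of jig, either way round below 0.12 rad and distance between carriage_face and pad_face below 0.016 m and value of joint stop_pad between 0.005 and 0.016 m and contact force between carriage and stop_pad between 4 and 14 N and linear speed of carriage below 0.01 m/s and contact force between the fingers and carriage above 2 N), for 2 s.
At the end, for the whole second after the job is handed in: The robot still presses the carriage, flat in the pocket (underside within 5 mm of the floor, tilt under 0.1 rad, within 0.12 rad of the pocket's axis), square end against the pad with 4 to 14 N, the pad pushed back 5 to 16 mm and still, the fingers touching the carriage (all of step 2); the arm keeps its last pose, push and grip.
It fails at once if the pad is pushed to the end of its travel (value of joint stop_pad above 0.0195 m).
It fails at once if the carriage is dropped or rammed into the jig (over 60 N) (contact force between carriage and jig above 60 N).
It fails at once if a bystander is moved more than 30 mm (distance of any of bar, eyepiece, objective, screwdriver, oil_bottle from where it was at the start of the episode above 0.03 m).
It also fails if it takes over 45 s, if anything falls off the work surface, if the arm or the gripper's body presses on something with over 40 N, if the wrist force passes 120 N, or if a joint passes its speed limit or range.

## Robot

A 6-joint arm with a two-finger parallel gripper is mounted at the origin on the work surface. World frame = base frame: x ahead of the robot, y to its left, z up, the work surface at z = 0. Lengths are in m, angles in rad, forces in N, time in s.
With the tool pointing down it reaches from about 0.425 to 0.925 m from the base axis. Payload 12.5 kg.
Tool frame: the origin (TCP) lies on the front face of the gripper's body, between the roots of the fingers; the fingertips stand 73 mm ahead of it and the grasp point (between the pads) lies 54 mm ahead of it; z points along the fingers, y is the line along which they close (so a half turn about z gives the same grasp; the last joint's range is limited). The gripper opens to 85 mm and grips with 20 to 120 N. Pads are 22 mm wide; open, the fingers measure 114 mm over their backs; the gripper's body (76 mm by 85 mm) begins 54 mm behind the grasp point. The pads swing forward as they close: fully open they stand 13 mm farther back than shut.
Start: joints at [-1.352, 0.491, 1.559, -0, 1.092, -0.106], TCP at [0.199, -0.592, 0.304] pointing down, gripper open.
Joint ranges: [-3.1, 3.1], [-0.84, 2.19], [0.05, 2.79], [-1.13, 4.28], [0.06, 2.93], [-2.69, 2.69]. Speed limits (rad/s): [2.22, 2.22, 2.79, 3.14, 3.14, 3.14].

## Interface

Orientations are given as a rotation vector (axis times angle).
In Python, from cell import manip, imaging, finish_job, look_for, cut_out, pinpoint gives the robot as it stands.
- The arm moves only by the tool step_arm, never from a script. Its argument "plan" is a list of rows, each a list of 4 numbers: the shift along the tool's x, y, z in cm, then the turn about the tool's z in rad. A call has 1 to 10 rows; each row shifts and turns the commanded pose from where the row before left it, along the tool's axes as they then stand; what a row does not reach is not made up. A row lasts 1/10 s, in which the tool goes at most 50 mm and 8.59 degrees, less where a joint would pass 70% of its speed; a pose out of reach is approached as far as the arm can. A call with a gripper value outside its range is refused whole. "fingers" is the opening in per cent of the stroke, from 0 (shut) to 100 (fully open), set as the call begins (left out, the last holds). The fingers move at their own pace and stop on an object; "newtons" is the grip in N (left out, the last holds). Time passes only in rows, so rows that do not move let the fingers close. It gives the time, the measured TCP pose, the force, the opening and the grip force at its end, in the units of the state.
- manip.state(): the state, without advancing time (a new reading comes with each control period).
- imaging.get_image(name): name is "scene" or "top"; returns a dict with "color" (480x640x3 uint8, red, green, blue), "fov_y" (degrees; the focal length in pixels is half the picture's height over the tangent of half this angle, whatever the lens; pixels are square), "cx", "cy" (the principal point, pixels), "extrinsics" (4x4, takes a point from world to camera coordinates). Camera axes: x right, y down, z forward; pixel columns grow to the right and rows downward; lengths in m; the calibration is good to about 2 mm. A picture is of the moment at which its call begins. There is no depth.
- finish_job(): hands the job in; it is judged then, once.
Trained networks look in the newest picture that a camera, given by its name, has taken for a name from the list of things; names that differ only in an ending like _2 or _b are one class to them, and where a whole thing is asked for, a point or a joint stands for the part that bears it (a point fixed in the world has none). Each returns a list of dicts, best first, with "score" (0 to 1); they miss things now and then, are a little off and sometimes report something else, mostly with a low value. They report only what shows in the picture. A call takes as long as a camera call. They do not tell look-alikes from the thing itself.
- look_for(query, camera): "xy" ([column, row] as shares, 0 to 1, of the picture: columns of its width, rows of its height, amid what is visible of it).
- cut_out(query, camera): "pixels" (480x640 bool, what is visible of it) and "xy" ([column, row] as shares, 0 to 1, of the picture: columns of its width, rows of its height, amid what is visible of it).
- pinpoint(query, camera): "xy" ([column, row] as shares, 0 to 1, of the picture: columns of its width, rows of its height: a listed point, or the origin of a listed thing).
The state is a dict: "time_s": time; "joint_pos": joint angles; "qd": joint speeds; "effort": joint torques, N m; "eef_pos": TCP position; "tool_rot": TCP orientation; "force": force on the tool from outside, world axes, zero at the start; "wrist_torque": the same for the moment, N m; "width": finger opening in m; "grip_force": force on a finger pad.
Only numpy, scipy, OpenCV 4.12 (cv2) and the standard library are available. Lean on these libraries where they do the work, as an engineer would, in place of code of your own. Each camera call takes 0.05 s, during which the arm holds its last target. There are 200 camera calls.

## Working session

There is one attempt and no reset: what is moved stays moved. The work goes in short steps, Python scripts to look and compute and a tool call to move; the robot and the scene stay as the last step left them, time stands still between calls to the robot, and variables do not carry over. Pictures are saved under pics/ and viewed, at most 10 in all, crops included, and the job is handed in when it is done.

Besides the shell and the picture viewer there is one more tool, called after "Emit:" in YAML: its name, and indented under it one key for each argument. step_arm: Moves the arm, as the interface text tells. Its arguments: {"type":"object","properties":{"plan":{"type":"array","items":{"type":"array","items":{"type":"number"}}},"fingers":{"type":"number"},"newtons":{"type":"number"}},"required":["plan"]}

```bash
mkdir -p pics
cat > h.py <<'E'
import numpy as np, cv2
from cell import manip, imaging, finish_job, look_for, cut_out, pinpoint
from scipy.spatial.transform import Rotation as R
def ray(im,px):
    f=240/np.tan(np.radians(im["fov_y"])/2); E=np.array(im["extrinsics"])
    d=E[:3,:3].T@np.array([(px[0]-im["cx"])/f,(px[1]-im["cy"])/f,1]); c=-E[:3,:3].T@E[:3,3]
    return c,d
def at_z(im,px,z):
    c,d=ray(im,px); return c+d*(z-c[2])/d[2]
def proj(im,p):
    f=240/np.tan(np.radians(im["fov_y"])/2); E=np.array(im["extrinsics"])
    q=E[:3,:3]@np.array(p)+E[:3,3]; return q[:2]/q[2]*f+[im["cx"],im["cy"]]
def save(im,name): cv2.imwrite("pics/"+name,im["color"][:,:,::-1])
E
python3 - <<'E'
from h import *
for n in("scene","top"):
    im=imaging.get_image(n); save(im,n+"0.png"); print(n,im["fov_y"],im["cx"],im["cy"],np.round(im["extrinsics"],3).tolist())
    for q,z in(("carriage",.004),("carriage_rib",.03),("carriage_face",.023),("jig",0),("pocket",.012),("pad_face",.031),("bar",.004),("mat",0)):
        for r in pinpoint(q,n)[:3]:
            px=np.array(r["xy"])*[640,480]; print(q,round(r["score"],2),px.round(1),at_z(im,px,z).round(4))
E
```

```text
scene 43.78837864655428 311.92327038988145 244.48582708035093 [[-0.041, 0.999, 0.01, -0.069], [0.704, 0.036, -0.71, -0.354], [-0.709, -0.023, -0.704, 1.584], [0.0, 0.0, 0.0, 1.0]]
carriage 0.88 [496.2 324.5] [0.6912 0.4312 0.004 ]
carriage 0.76 [498.4 271.5] [0.5594 0.4587 0.004 ]
carriage 0.61 [405.4 274.2] [0.5758 0.2753 0.004 ]
carriage_rib 0.82 [471.9 223.5] [0.4506 0.4178 0.03  ]
carriage_rib 0.75 [427.  345.5] [0.7626 0.2959 0.03  ]
carriage_rib 0.68 [495.7 261.3] [0.5571 0.448  0.03  ]
carriage_face 0.94 [404.2 280.9] [0.6107 0.2684 0.023 ]
carriage_face 0.81 [475.8 259.7] [0.5478 0.4125 0.023 ]
carriage_face 0.76 [413.7 342.9] [0.7532 0.275  0.023 ]
jig 0.78 [165.4 253.6] [ 0.5401 -0.2049 -0.    ]
pocket 0.91 [163.2 245.4] [ 0.5289 -0.2098  0.012 ]
pad_face 0.74 [404.6 271. ] [0.5926 0.2694 0.031 ]
pad_face 0.66 [156.  255.4] [ 0.5756 -0.2105  0.031 ]
pad_face 0.26 [406.5 271.5] [0.5936 0.273  0.031 ]
bar 0.83 [395.8 235.1] [0.4662 0.2629 0.004 ]
mat 0.96 [373.5 255.7] [0.5246 0.2151 0.    ]
top 56.531674834707204 319.31043288160055 233.1083396576215 [[0.011, -1.0, -0.029, 0.
[... 262 characters left out ...]
8.4 243.6] [0.5597 0.4445 0.03  ]
carriage_rib 0.67 [165.  182.2] [0.6862 0.4177 0.03  ]
carriage_rib 0.66 [159.  301.3] [0.4453 0.4165 0.03  ]
carriage_face 0.85 [237.1 155.5] [0.7448 0.2727 0.023 ]
carriage_face 0.83 [162.8 251. ] [0.5457 0.4171 0.023 ]
carriage_face 0.81 [177.4 180.9] [0.6907 0.3947 0.023 ]
jig 0.74 [471.9 259.3] [ 0.5359 -0.2083  0.    ]
jig 0.25 [364.6 185.2] [0.6886 0.0083 0.    ]
pocket 0.92 [472.3 262.5] [ 0.5286 -0.2053  0.012 ]
pocket 0.58 [477.1 235.9] [ 0.5822 -0.2165  0.012 ]
pad_face 0.63 [475.3 235. ] [ 0.5817 -0.207   0.031 ]
bar 0.91 [238. 289.] [0.471  0.2656 0.004 ]
mat 0.81 [265.3 260.7] [0.5293 0.2121 0.    ]
mat 0.66 [295.8 290.6] [0.4691 0.1482 0.    ]
```

View pics/scene0.png

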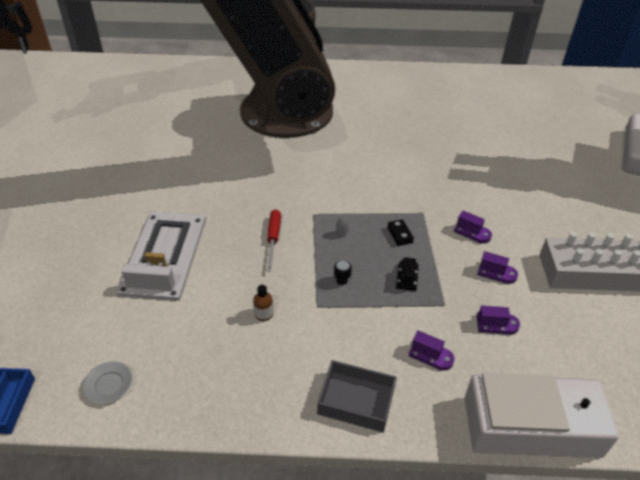

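View pics/top0.png

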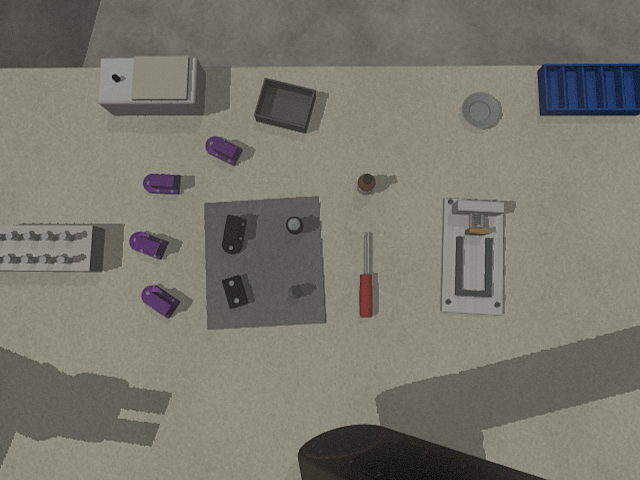

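Scene and top show these candidates for the carriage in the top picture: black piece at (233,233), flat black clamp bar at (236,290), four purple look-alikes at (223,150), (162,184), (148,245) and (160,300). I choose the black one at (233,233), which is scene (407,273). The jig is at top (473,256), with its fence and pad towards world +x. Next is a close crop.

Run:
```python
from h import *
a=imaging.get_image("top");b=imaging.get_image("scene")
A,B=a["color"],b["color"]
z=lambda I,x,y,w,h:cv2.resize(I[y:y+h,x:x+w],(400,300),interpolation=cv2.INTER_CUBIC)
z2=lambda I:np.clip(I.astype(float)*1.6,0,255).astype(np.uint8)
c=np.vstack([np.hstack([z2(z(A,193,203,80,60)),z2(z(B,367,243,80,60))]),np.hstack([z(A,393,195,160,120),z(B,103,200,140,105)])])
cv2.imwrite("pics/crop1.png",c[:,:,::-1])
for n,im in(("top",a),("scene",b)):
  for q,zz in (("carriage",.004),("carriage_rib",.03),("carriage_face",.023),("pocket",.012),("pad_face",.031),("jig",0)):
    for r in pinpoint(q,n):
      px=np.array(r["xy"])*[640,480];p=at_z(im,px,zz)
      if p[1]<.33 and p[0]<.7 and r["score"]>.3: print(n,q,round(r["score"],2),px.round(1),p.round(4))
  for q in("carriage","jig","carriage_rib"):
    for r in cut_out(q,n)[:7]:
      px=np.array(r["xy"])*[640,480]
      m=r["pixels"].astype(np.uint8); ct=max(cv2.findContours(m,0,2)[0],key=len)
      print(n,q,"mask",round(r["score"],2),px.round(),m.sum(),cv2.minAreaRect(ct))
```

```text
top carriage 0.56 [235.6 235.8] [0.5799 0.2744 0.004 ]
top carriage 0.51 [363.2 185.1] [0.6878 0.0115 0.004 ]
top carriage_rib 0.68 [231.1 228.6] [0.5913 0.2782 0.03  ]
top carriage_face 0.82 [235.7 218.7] [0.6126 0.2711 0.023 ]
top pocket 0.8 [475.8 262.3] [ 0.5291 -0.2121  0.012 ]
top pad_face 0.57 [479.6 233.8] [ 0.5841 -0.2154  0.031 ]
top jig 0.56 [470.3 258.9] [ 0.5366 -0.2051  0.    ]
top jig 0.46 [363.8 186.7] [0.6853 0.01   0.    ]
top carriage mask 0.98 [224. 150.] 614 ((222.4000244140625, 149.70001220703125), (35.329872131347656, 18.782970428466797), 26.56505012512207)
top carriage mask 0.81 [235. 235.] 686 ((233.67567443847656, 234.94595336914062), (20.056676864624023, 38.140567779541016), 9.462321281433105)
top carriage mask 0.61 [161. 298.] 792 ((159.3461456298828, 299.73077392578125), (37.442264556884766, 23.574758529663086), 33.6900634765625)
top carriage mask 0.6 [148. 241.] 668 ((147.5, 244.5), (36.58198165893555, 19.869400024414062), 21.801406860351562)
top carriage mask 0.55 [162. 183.] 703 ((161.60635375976562, 184.2669677734375), (37.57646942138672, 20.072494506
[... 2178 characters left out ...]
406. 273.] 637 ((406.6885986328125, 273.4262390136719), (20.823219299316406, 32.7739372253418), 5.19442892074585)
scene carriage_rib mask 0.91 [500. 324.] 1029 ((497.0411682128906, 319.9647216796875), (43.026737213134766, 27.840831756591797), 4.39870548248291)
scene carriage_rib mask 0.8 [431. 352.] 1145 ((432.52960205078125, 351.42901611328125), (46.384620666503906, 28.53846549987793), 22.61986541748047)
scene carriage_rib mask 0.75 [472. 227.] 776 ((473.66943359375, 227.59767150878906), (38.175106048583984, 23.962520599365234), 22.833654403686523)
scene carriage_rib mask 0.69 [498. 269.] 833 ((498.2000732421875, 268.4000244140625), (39.21223831176758, 24.66576385498047), 18.43494987487793)
```

View pics/crop1.png

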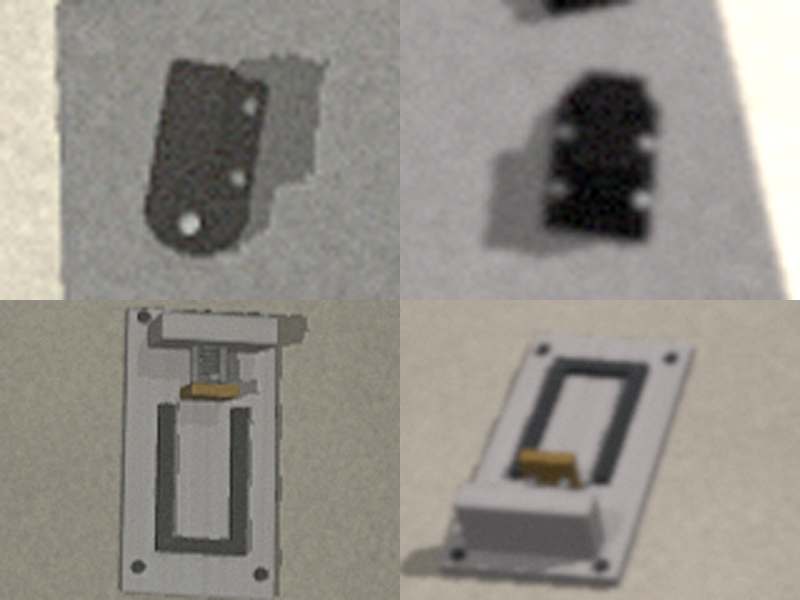

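The crop confirms the choice: a black piece with a rib, tail towards the robot, square end towards +x. The pocket is open towards the brass pad. Now I'll fit both poses with silhouettes in both cameras.

```bash
cat > fit.py <<'E'
from h import *
from scipy.optimize import minimize
def box(x0,x1,y0,y1,z0,z1): return np.array([[x,y,z] for x in(x0,x1) for y in(y0,y1) for z in(z0,z1)])
t=np.linspace(np.pi/2,1.5*np.pi,15)
foot=np.array([[x,y,z] for z in(0,.012) for x,y in [(.0375,.02),(.0375,-.02)]+[(-.0175+.02*np.cos(a),.02*np.sin(a)) for a in t]])
CAR=[foot,box(-.0125,.0375,-.012,.012,.012,.04)]
JIG=[box(-.115,.115,-.06,.06,0,.012),box(.086,.100,-.045,.045,.012,.058)]
RAIL=[box(-.077,.045,s*.029-.006,s*.029+.006,.012,.02) for s in(-1,1)]+[box(-.077,-.065,-.035,.035,.012,.02)]
S=8
def sil(im,parts,p,z0,roi):
    x0,y0,w,h=roi; M=np.zeros((h*S,w*S),np.uint8); c,s=np.cos(p[2]),np.sin(p[2])
    for P in parts:
        q=P@np.array([[c,s,0],[-s,c,0],[0,0,1]])+[p[0],p[1],z0]
        u=np.array([proj(im,a) for a in q])
        cv2.fillConvexPoly(M,cv2.convexHull(((u-[x0,y0]+.5)*S).astype(np.int32)),255)
    return cv2.resize(M,(w,h),interpolation=cv2.INTER_AREA)/255.
def fit(views,parts,p0,z0):
    def cost(p): return sum(np.abs(sil(im,parts,p,z0,roi)-m).sum()/m.sum() for im,m,roi in views)
    r=minimize(cost,p0,method="Nelder-Mead",options=dict(initial_simplex=np.array([p0]+[np.array(p0)+d for d in np.diag([.008,.008,.1])]),xatol=1e-4,fatol=1e-4))
    return r.x.round(4),round(r.fun,3)
E
python3 - <<'E'
from fit import *
a=imaging.get_image("top");b=imaging.get_image("scene")
def dark(im,roi,t):
    x,y,w,h=roi; g=im["color"][y:y+h,x:x+w].max(2).astype(np.uint8)
    m=(g<t).astype(np.uint8); m=cv2.morphologyEx(m,cv2.MORPH_CLOSE,np.ones((5,5)))
    n,l,st,_=cv2.connectedComponentsWithStats(m); k=1+np.argmax(st[1:,4]); return (l==k).astype(float)
ra=(205,205,60,62);rb=(380,250,55,48)
for n,im,r in(("t",a,ra),("s",b,rb)):
    g=im["color"][r[1]:r[1]+r[3],r[0]:r[0]+r[2]].max(2); print(n,np.percentile(g,[2,5,10,15,20,25,30,40,60]))
for t in(50,60):
    va=(a,dark(a,ra,t),ra);vb=(b,dark(b,rb,t),rb); print(va[1].sum(),vb[1].sum())
    for v in([va],[vb],[va,vb]): print("car",t,*fit(v,CAR,[.577,.275,-.15],.004))
J=[]
for n,im in(("top",a),("scene",b)):
    r=[r for r in cut_out("jig",n) if r["pixels"].sum()>3000]
    if r: 
        roi=(420,180,110,150) if n=="top" else (100,190,130,130); x,y,w,h=roi
        J.append((im,r[0]["pixels"][y:y+h,x:x+w].astype(float),roi))
for v in([j] for j in J): print("jig",*fit(v,JIG,[.538,-.207,0],0))
print("jig",*fit(J,JIG,[.538,-.207,0],0))
# rails: dark pixels in the pocket region
K=[]
for im,roi in((a,(445,228,60,75)),(b,(130,212,65,70))):
    x,y,w,h=roi; g=im["color"][y:y+h,x:x+w].max(2); K.append((im,(g<105).astype(float),roi)); print(np.percentile(g,[5,10,20,30,40,50,70]))
print("rail",*fit(K[:1],RAIL,[.538,-.207,0],0)); print("rail",*fit(K,RAIL,[.538,-.207,0],0))
E
```

```text
t [39. 42. 45. 48. 65. 71. 81. 87. 90.]
s [  7.78  12.    17.    21.    36.    62.    68.    91.   100.  ]
713.0 614.0
car 50 [ 0.5798  0.2776 -0.1395] 0.06
car 50 [ 0.5804  0.2765 -0.1676] 0.105
car 50 [ 0.58    0.2773 -0.1551] 0.172
738.0 668.0
car 60 [ 0.5798  0.2773 -0.1417] 0.043
car 60 [ 0.5809  0.2766 -0.1336] 0.048
car 60 [ 0.5804  0.277  -0.1453] 0.104
jig [ 0.5432 -0.2065 -0.0496] 0.022
jig [ 0.5437 -0.2066 -0.0485] 0.022
jig [ 0.5433 -0.2064 -0.0489] 0.045
[ 68.  71.  77. 110. 137. 143. 146.]
[ 62.   70.   90.  128.  152.6 166.  172. ]
rail [ 0.5393 -0.2068 -0.0444] 0.254
rail [ 0.5397 -0.2068 -0.0408] 0.773
```

```bash
cat >> h.py <<'E'
def st():
    s=manip.state(); return s,np.array(s["eef_pos"]),R.from_rotvec(s["tool_rot"])
def to(target,yaw=None):
    "tool-frame shift in cm to world TCP target; yaw = world heading wanted for carriage x; prints turn options"
    s,p,r=st(); d=r.inv().apply(np.array(target)-p)*100
    m=r.as_matrix(); ax=np.arctan2(m[1,0],m[0,0])
    print("t",round(s["time_s"],2),"p",p.round(4),"toolx yaw",round(ax,4),"z",m[:,2].round(3),"shift cm",d.round(2),"F",np.round(s["force"],1),"w",round(s["width"],4),"grip",round(s["grip_force"],1),"j6",round(s["joint_pos"][5],3))
    if yaw is not None:
        # tool z down: turn about tool z by a lowers world yaw by a
        for k in(0,np.pi,-np.pi): print(" turn",round(float(ax-yaw+k),4))
E
python3 -c "
from h import *
to([.55,-.3,.30],-.142); to([.593,.275,.20],-.142)"
```

```text
t 2.1 p [ 0.1995 -0.5923  0.3039] toolx yaw 0.3248 z [ 0. -0. -1.] shift cm [ 42.55 -16.52   0.39] F [-0.3  0.1  0.1] w 0.0853 grip 0.0 j6 -0.106
 turn 0.4668
 turn 3.6084
 turn -2.6748
t 2.1 p [ 0.1995 -0.5923  0.3039] toolx yaw 0.3248 z [ 0. -0. -1.] shift cm [ 64.97 -69.64  10.39] F [-0.3  0.1  0.1] w 0.0853 grip 0.0 j6 -0.106
 turn 0.4668
 turn 3.6084
 turn -2.6748
```

Emit:
step_arm:
  plan:
    - [4.2,-1.6,0,0]
    - [4.2,-1.6,0,0]
    - [4.2,-1.6,0,0]
    - [4.2,-1.6,0,0]
    - [4.2,-1.6,0,0]
    - [4.2,-1.6,0,0]
    - [4.2,-1.6,0,0]
    - [4.2,-1.6,0,0]
    - [4.2,-1.6,0,0]
    - [4.2,-1.6,0,0]
  fingers: 100

```text
time_s: 3.1
eef_pos: [0.5477, -0.3053, 0.304]
tool_rot: [3.1, 0.508, 0.0]
force: [-0.4, -0.8, 0.1]
width: 0.0855
grip_force: 0.0
```

```bash
python3 -c "
from h import *
to([.593,.275,.20],-.142)"
```

```text
t 3.1 p [ 0.5477 -0.3053  0.304 ] toolx yaw 0.3248 z [ 0. -0. -1.] shift cm [ 22.81 -53.55  10.39] F [-0.4 -0.8  0.1] w 0.0855 grip 0.0 j6 0.632
 turn 0.4668
 turn 3.6084
 turn -2.6748
```

Emit:
step_arm:
  plan:
    - [1.75,-4.1,0,0]
    - [1.75,-4.1,0,0]
    - [1.75,-4.1,0,0]
    - [1.75,-4.1,0,0]
    - [1.75,-4.1,0,0]
    - [1.75,-4.1,0,0]
    - [1.75,-4.1,0,0]
    - [1.75,-4.1,0,0]
    - [1.75,-4.1,0,0]
    - [1.75,-4.1,0,0]

```text
time_s: 4.1
eef_pos: [0.5814, 0.1396, 0.304]
tool_rot: [3.1, 0.508, 0.0]
force: [0.9, -0.5, -0.5]
width: 0.0855
grip_force: 0.0
```

Emit:
step_arm:
  plan:
    - [1.75,-4.1,3,0]
    - [1.75,-4.1,3,0]
    - [1.75,-4.1,3,0]
    - [0,0,0,0.12]
    - [0,0,0,0.12]
    - [0,0,0,0.12]
    - [0,0,0,0.107]
    - [0,0,0,0]

```text
time_s: 4.9
eef_pos: [0.5912, 0.2618, 0.22]
tool_rot: [3.133, -0.225, -0.0]
force: [-0.3, -0.2, 0.1]
width: 0.0854
grip_force: 0.0
```

Run:
```python
from fit import *
to([.5927,.2752,.092],-.142)
b=imaging.get_image("scene"); a=imaging.get_image("top"); save(b,"s2.png")
c=np.hstack([cv2.resize(a["color"][160:310,150:300],(400,400)),cv2.resize(b["color"][180:330,330:480],(400,400))]); cv2.imwrite("pics/c2.png",c[:,:,::-1])
```

```text
t 4.9 p [0.5912 0.2618 0.22  ] toolx yaw -0.1437 z [-0. -0. -1.] shift cm [-0.05 -1.34 12.8 ] F [-0.3 -0.2  0.1] w 0.0854 grip 0.0 j6 2.029
 turn -0.0017
 turn 3.1399
 turn -3.1433
```

View pics/c2.png

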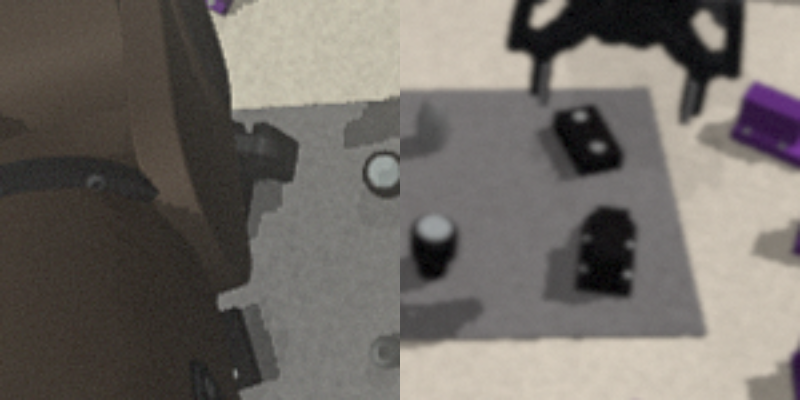

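The picture shows the fingers above the mat, at crop (540,80) and (690,100), with the carriage untouched at (608,252). They straddle the line of the rib, and the purple pieces and bar are clear. I'll descend.

Emit:
step_arm:
  plan:
    - [0,-0.7,3,0]
    - [0,-0.6,3,0]
    - [0,0,3,0]
    - [0,0,2,0]
    - [0,0,1.2,0]
    - [0,0,0.6,0]
    - [0,0,0,0]
    - [0,0,0,0]

```text
time_s: 5.8
eef_pos: [0.5935, 0.2747, 0.093]
tool_rot: [-3.133, 0.222, -0.002]
force: [-0.4, 0.1, 0.8]
width: 0.0856
grip_force: 0.0
```

Run:
```python
from fit import *
to([.5927,.2752,.092],-.142)
b=imaging.get_image("scene")
cv2.imwrite("pics/c3.png",cv2.resize(b["color"][200:320,340:500],(800,600))[:,:,::-1])
```

```text
t 5.8 p [0.5935 0.2747 0.093 ] toolx yaw -0.1417 z [ 0.001  0.    -1.   ] shift cm [-0.08 -0.03  0.1 ] F [-0.4  0.1  0.8] w 0.0856 grip 0.0 j6 2.045
 turn 0.0003
 turn 3.1419
 turn -3.1413
```

View pics/c3.png

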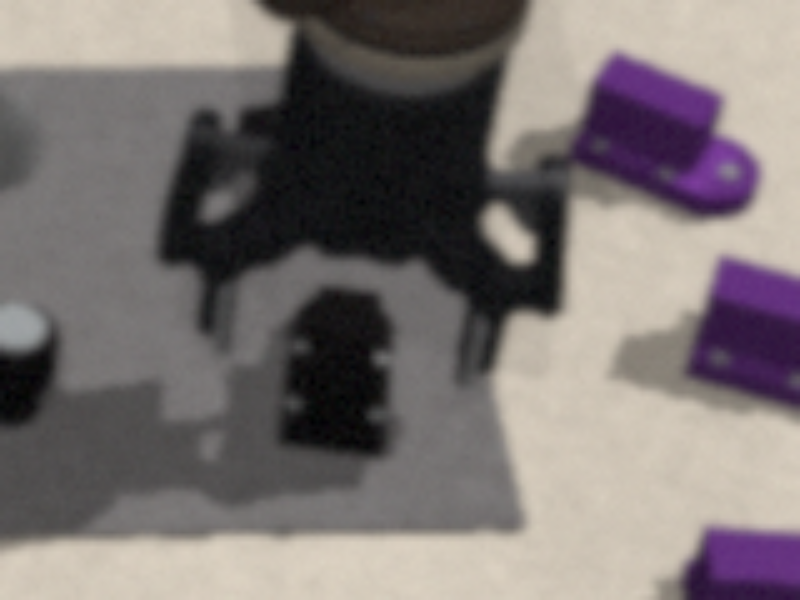

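The fingers stand either side of the carriage, at (215,310) and (480,340), with the carriage at (335,375). Closing.

Emit:
step_arm:
  plan:
    - [0,0,0,0]
    - [0,0,0,0]
    - [0,0,0,0]
    - [0,0,0,0]
    - [0,0,0,0]
    - [0,0,0,0]
    - [0,0,0,0]
    - [0,0,0,0]
    - [0,0,0,0]
    - [0,0,0,0]
  fingers: 0
  newtons: 60

```text
time_s: 6.85
eef_pos: [0.5932, 0.2747, 0.0924]
tool_rot: [-3.134, 0.223, -0.001]
force: [-0.9, -0.4, 5.2]
width: 0.0226
grip_force: 60.3
```

Emit:
step_arm:
  plan:
    - [0,0,-0.5,0]
    - [0,0,-1.5,0]
    - [0,0,-2.5,0]
    - [0,0,-3,0]
    - [0,0,-3,0]
    - [0,0,-2,0]
    - [0,0,-1,0]
    - [0,0,0,0]
    - [0,0,0,0]

```text
time_s: 7.75
eef_pos: [0.5927, 0.2746, 0.2264]
tool_rot: [3.133, -0.223, -0.002]
force: [-0.6, -0.6, -1.1]
width: 0.0227
grip_force: 59.4
```

Run:
```python
from fit import *
# TCP wanted = jig + R(yaw)*(-7+12.5, 0)
c,s=np.cos(-.049),np.sin(-.049)
to([.5434+.0055*c,-.2065+.0055*s,.19],-.049)
```

```text
t 7.75 p [0.5927 0.2746 0.2264] toolx yaw -0.1422 z [-0.001 -0.    -1.   ] shift cm [ 2.49 48.27  3.67] F [-0.6 -0.6 -1.1] w 0.0227 grip 59.4 j6 2.046
 turn -0.0932
 turn 3.0484
 turn -3.2348
```

Emit:
step_arm:
  plan:
    - [0.2,2,0,0]
    - [0.2,4,0,0]
    - [0.2,4.4,0,0]
    - [0.2,4.4,0,0]
    - [0.2,4.4,0,0]
    - [0.2,4.4,0,0]
    - [0.2,4.4,0,0]
    - [0.2,4.4,0,0]
    - [0.2,4.4,0,0]
    - [0.2,4.4,0,0]

```text
time_s: 8.75
eef_pos: [0.5533, -0.1383, 0.2261]
tool_rot: [-3.133, 0.224, 0.003]
force: [1.0, -0.9, -1.0]
width: 0.023
grip_force: 59.3
```

Emit:
step_arm:
  plan:
    - [0.2,3.5,0,0]
    - [0.2,2.5,0,0]
    - [0.1,1,0,-0.03]
    - [0,0,1,-0.03]
    - [0,0,1.5,-0.033]
    - [0,0,1,0]
    - [0,0,0,0]
    - [0,0,0,0]

```text
time_s: 9.55
eef_pos: [0.5495, -0.2056, 0.1918]
tool_rot: [-3.14, 0.077, 0.001]
force: [0.2, -1.1, -2.3]
width: 0.0226
grip_force: 59.3
```

Run:
```python
from fit import *
c,s=np.cos(-.049),np.sin(-.049)
to([.5434+.0055*c,-.2065+.0055*s,.13],-.049)
b=imaging.get_image("scene");a=imaging.get_image("top")
c=np.hstack([cv2.resize(a["color"][170:320,400:550],(400,400)),cv2.resize(b["color"][170:320,90:240],(400,400))]); cv2.imwrite("pics/c4.png",c[:,:,::-1])
```

```text
t 9.55 p [ 0.5495 -0.2056  0.1918] toolx yaw -0.0492 z [-0.001  0.    -1.   ] shift cm [-0.05  0.12  6.18] F [ 0.2 -1.1 -2.3] w 0.0226 grip 59.3 j6 1.149
 turn -0.0002
 turn 3.1414
 turn -3.1418
```

View pics/c4.png

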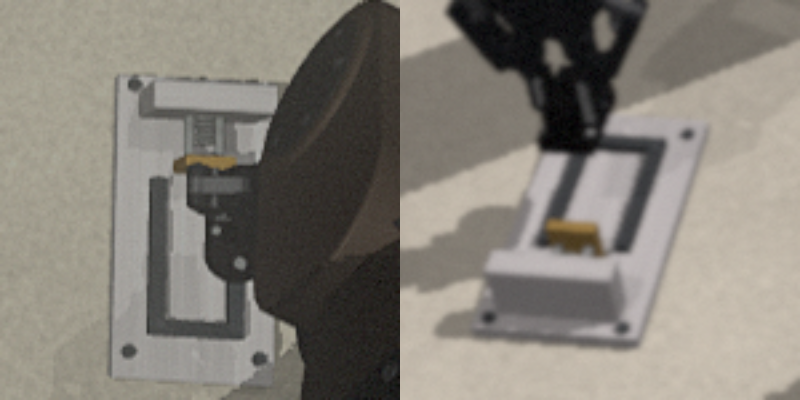

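The carriage hangs level over the pocket, tail towards the robot at top crop (235,265), and the pad is at (205,162). I'll go down to just above the rails and check the fit.

Emit:
step_arm:
  plan:
    - [0,0.1,1,0]
    - [0,0,2,0]
    - [0,0,2,0]
    - [0,0,1.3,0]
    - [0,0,0.4,0]
    - [0,0,0,0]
    - [0,0,0,0]

```text
time_s: 10.35
eef_pos: [0.5498, -0.2072, 0.1257]
tool_rot: [3.14, -0.077, 0.001]
force: [-0.3, 0.2, -2.0]
width: 0.0228
grip_force: 59.3
```

Run:
```python
from fit import *
c,s=np.cos(-.049),np.sin(-.049)
to([.5434+.0055*c,-.2065+.0055*s,.1],-.049)
b=imaging.get_image("scene");a=imaging.get_image("top")
up=lambda I,x,y,w,h:cv2.resize(np.clip(I[y:y+h,x:x+w]*1.5,0,255).astype(np.uint8),(400,533),interpolation=cv2.INTER_CUBIC)
A=up(a["color"],440,220,75,100);B=up(b["color"],115,205,75,100)
# predicted outlines: pocket floor centre axis and expected foot when held as assumed
p=st()[1]; cc=p[:2]-.0125*np.array([c,s])
for im,I,o in((a,A,(440,220)),(b,B,(115,205))):
    for P,pp,z in((foot,(cc[0],cc[1]),p[2]-.088),*[(r,(.5434,-.2065),0) for r in RAIL]):
        q=P@np.array([[c,s,0],[-s,c,0],[0,0,1]])+[pp[0],pp[1],z]
        u=(np.array([proj(im,k) for k in q])-o+.5)*400/75
        cv2.polylines(I,[cv2.convexHull(u.astype(np.int32))],True,(255,0,0) if P is foot else (0,255,0),1)
cv2.imwrite("pics/c5.png",np.hstack([A,B])[:,:,::-1])
```

```text
t 10.35 p [ 0.5498 -0.2072  0.1257] toolx yaw -0.0492 z [ 0.001 -0.001 -1.   ] shift cm [-0.09 -0.03  2.57] F [-0.3  0.2 -2. ] w 0.0228 grip 59.3 j6 1.147
 turn -0.0002
 turn 3.1414
 turn -3.1418
```

View pics/c5.png

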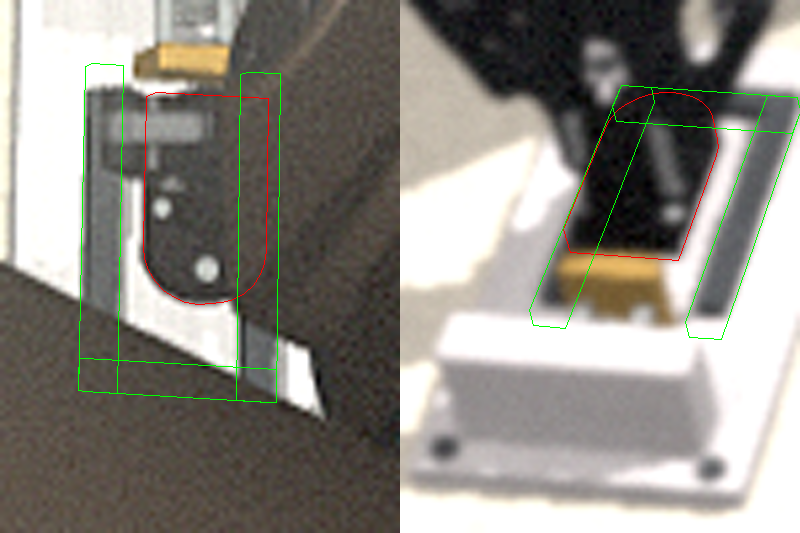

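Run:
```python
from fit import *
c,s=np.cos(-.049),np.sin(-.049)
for n in("top","scene"):
    im=imaging.get_image(n); I=cv2.imread(f"pics/{n}0.png").max(2).astype(np.float32)
    for z in(.02,.012):
      ys=np.arange(-.045,.0451,.003); acc=0
      for x in np.arange(-.05,.011,.005):
        u=np.array([proj(im,[.5434+x*c-y*s,-.2065+x*s+y*c,z]) for y in ys],np.float32)
        acc=acc+cv2.remap(I,u[:,:1],u[:,1:],1)[:,0]
      print(n,z," ".join(f"{1000*y:.0f}:{v:.0f}" for y,v in zip(ys,acc/13)))
    ys=np.arange(-.095,-.04,.003); u=np.array([proj(im,[.5434+x*c,-.2065+x*s,.02]) for x in ys],np.float32)
    print(" x"," ".join(f"{1000*y:.0f}:{v:.0f}" for y,v in zip(ys,cv2.remap(I,u[:,:1],u[:,1:],1)[:,0])))
to([0,0,0])
```

```text
top 0.02 -45:147 -42:148 -39:148 -36:113 -33:74 -30:71 -27:71 -24:71 -21:89 -18:147 -15:146 -12:147 -9:147 -6:146 -3:143 0:146 3:145 6:144 9:146 12:148 15:146 18:146 21:115 24:80 27:71 30:72 33:73 36:75 39:147 42:149 45:146
top 0.012 -45:147 -42:149 -39:115 -36:74 -33:71 -30:71 -27:72 -24:74 -21:146 -18:146 -15:147 -12:148 -9:146 -6:143 -3:146 0:145 3:144 6:145 9:149 12:146 15:149 18:121 21:87 24:71 27:72 30:73 33:61 36:135 39:150 42:146 45:147
 x -95:148 -92:145 -89:146 -86:141 -83:139 -80:80 -77:70 -74:72 -71:74 -68:128 -65:148 -62:147 -59:145 -56:149 -53:148 -50:146 -47:147 -44:148 -41:146
scene 0.02 -45:173 -42:174 -39:166 -36:133 -33:86 -30:64 -27:61 -24:62 -21:95 -18:147 -15:169 -12:173 -9:174 -6:172 -3:170 0:171 3:172 6:171 9:173 12:175 15:173 18:165 21:138 24:93 27:67 30:62 33:62 36:90 39:144 42:170 45:173
scene 0.012 -45:174 -42:161 -39:122 -36:80 -33:68 -30:67 -27:72 -24:109 -21:152 -18:168 -15:170 -12:171 -9:169 -6:168 -3:168 0:169 3:169 6:172 9:175 12:173 15:164 18:135 21:90 24:66 27:61 30:62 33:91 36:145 39:171 42:173 45:173
 x -95:172 -92:171 -89:171 -86:165 -83:145 -80:107 -77:75 -74:61 -71:54 -68:47 -65:61 -62:100 -59:142 -56:164 -53:170 -50:171 -47:170 -44:170 -41:172
t 10.55 p [ 0.5497 -0.2071  0.1258] toolx yaw -0.0492 z [ 0.001 -0.001 -1.   ] shift cm [-55.93 -17.99  12.51] F [-0.2 -0.1 -1.9] w 0.0231 grip 59.3 j6 1.147
```

Rails in both views sit about 0.7 mm to +y of my estimate, so I'll shift 1 mm and lower slowly.

Emit:
step_arm:
  plan:
    - [0,-0.1,0.4,0]
    - [0,0,0.5,0]
    - [0,0,0.5,0]
    - [0,0,0.4,0]
    - [0,0,0.3,0]
    - [0,0,0.2,0]
    - [0,0,0.1,0]
    - [0,0,0,0]

```text
time_s: 11.35
eef_pos: [0.5495, -0.206, 0.1011]
tool_rot: [3.141, -0.077, -0.0]
force: [0.0, -0.3, -1.8]
width: 0.0227
grip_force: 59.3
```

Emit:
step_arm:
  plan:
    - [0,0,0.05,0]
    - [0,0,0.05,0]
    - [0,0,0.05,0]
    - [0,0,0,0]
    - [0,0,0,0]
    - [0,0,0,0]

```text
time_s: 11.95
eef_pos: [0.5496, -0.2061, 0.1004]
tool_rot: [3.14, -0.077, 0.001]
force: [-2.4, 2.3, 7.2]
width: 0.0227
grip_force: 60.6
```

Run:
```python
from fit import *
to([.5497,-.2061,.1]); print(np.round(manip.state()["wrist_torque"],2))
b=imaging.get_image("scene");a=imaging.get_image("top")
up=lambda I,x,y,w,h:cv2.resize(np.clip(I[y:y+h,x:x+w]*1.5,0,255).astype(np.uint8),(400,533),interpolation=cv2.INTER_CUBIC)
cv2.imwrite("pics/c6.png",np.hstack([up(a["color"],440,220,75,100),up(b["color"],115,205,75,100)])[:,:,::-1])
```

```text
t 11.95 p [ 0.5496 -0.2061  0.1004] toolx yaw -0.0491 z [ 0.001 -0.    -1.   ] shift cm [0.01 0.   0.04] F [-2.4  2.3  7.2] w 0.0227 grip 60.6 j6 1.149
[ 0.14  0.31 -0.04]
```

View pics/c6.png

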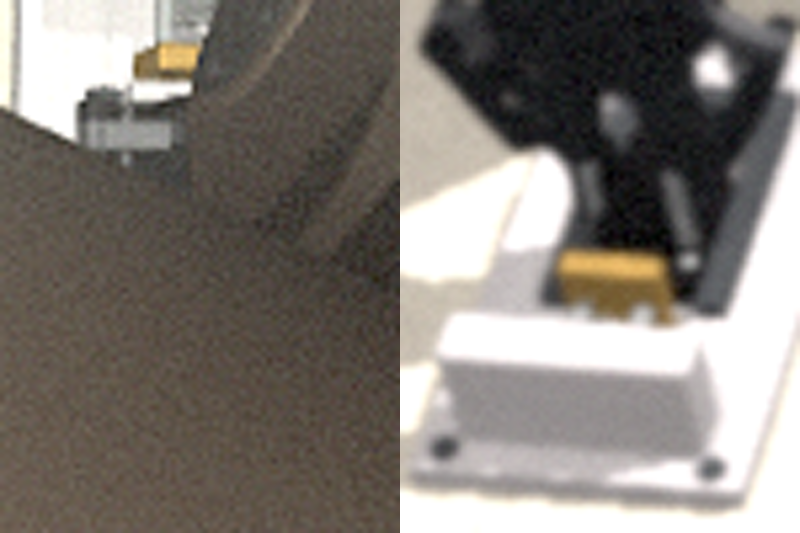

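The carriage sits in the pocket: the floor reaction appears at the expected height, and the pad at scene crop (615,285) is free. Now I'll relieve the downward load and slide towards the pad.

Emit:
step_arm:
  plan:
    - [0,0,-0.04,0]
    - [0.2,0,0,0]
    - [0.3,0,0,0]
    - [0.3,0,0,0]
    - [0.2,0,0,0]
    - [0,0,0,0]
    - [0,0,0,0]
    - [0,0,0,0]

```text
time_s: 12.85
eef_pos: [0.5594, -0.2065, 0.1004]
tool_rot: [3.141, -0.077, -0.0]
force: [-2.0, 0.4, 5.4]
width: 0.0232
grip_force: 60.5
```

Emit:
step_arm:
  plan:
    - [0.1,0,0,0]
    - [0.1,0,0,0]
    - [0.1,0,0,0]
    - [0.1,0,0,0]
    - [0.1,0,0,0]
    - [0.1,0,0,0]
    - [0,0,0,0]
    - [0,0,0,0]
    - [0,0,0,0]

```text
time_s: 13.75
eef_pos: [0.5645, -0.2067, 0.1004]
tool_rot: [-3.14, 0.077, 0.004]
force: [-10.5, -0.4, 9.6]
width: 0.0229
grip_force: 60.9
```

Run:
```python
from fit import *
b=imaging.get_image("scene"); to([.5645,-.2067,.1]); print(np.round(manip.state()["wrist_torque"],2))
cv2.imwrite("pics/c7.png",cv2.resize(np.clip(b["color"][225:300,110:210]*1.5,0,255).astype(np.uint8),(800,600),interpolation=cv2.INTER_CUBIC)[:,:,::-1])
m0=None
# brass mask top edge along columns, before vs now
for n in("scene0.png",None):
    I=cv2.imread("pics/"+n)[:,:,::-1].astype(int) if n else b["color"].astype(int)
    m=(I[:,:,0]-I[:,:,2]>45)[235:285,130:185]; ys,xs=np.nonzero(m); print(m.sum(),xs.mean()+130,ys.mean()+235,ys.min()+235,ys.max()+235)
c,s=np.cos(-.049),np.sin(-.049)
for x in(.045,.05,.055,.06): print(x,proj(b,[.5434+x*c,-.2065+x*s,.048]).round(1))
```

```text
t 13.8 p [ 0.5645 -0.2067  0.1004] toolx yaw -0.0492 z [-0.003  0.001 -1.   ] shift cm [ 0.   -0.    0.04] F [-9.6 -0.8  9.7] w 0.0229 grip 60.9 j6 1.16
[-0.07  1.43 -0.06]
80 153.8 254.95 252 257
116 154.88793103448276 257.7413793103448 255 264
0.045 [153.8 254. ]
0.05 [153.1 255.9]
0.055 [152.4 257.8]
0.06 [151.6 259.7]
```

View pics/c7.png

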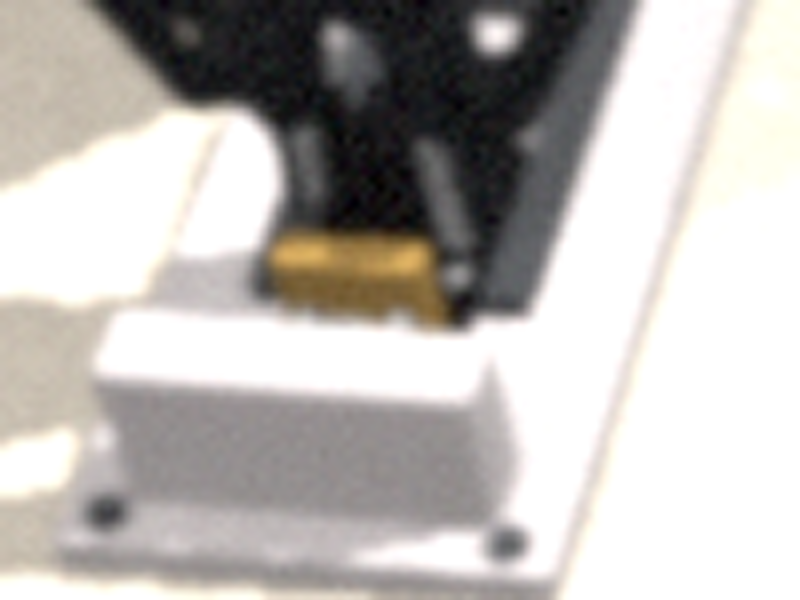

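The pad (crop (355,270)) has moved back about 2 px, so it's compressed 5–6 mm. Part of the 10 N reading is floor friction. I'll ease the downward load and push on a little.

Emit:
step_arm:
  plan:
    - [0,0,-0.05,0]
    - [0,0,-0.04,0]
    - [0.05,0,0,0]
    - [0.05,0,0,0]
    - [0.05,0,0,0]
    - [0.05,0,0,0]
    - [0,0,0,0]
    - [0,0,0,0]
    - [0,0,0,0]

```text
time_s: 14.7
eef_pos: [0.5669, -0.2068, 0.1005]
tool_rot: [-3.14, 0.077, 0.003]
force: [-6.4, -1.7, -2.3]
width: 0.0227
grip_force: 59.3
```

Run:
```python
from fit import *
to([.5645,-.2067,.1])
I0=cv2.imread("pics/scene0.png")[:,:,::-1].astype(int);I1=imaging.get_image("scene")["color"].astype(int)
# subpixel shift of the fence-side/brass band: template from start picture
f=lambda I:(I[:,:,0]-I[:,:,2]).astype(np.float32)
T=f(I0)[250:259,146:164]
r=cv2.matchTemplate(f(I1)[244:272,140:172],T,cv2.TM_CCOEFF_NORMED); _,v,_,l=cv2.minMaxLoc(r); print(v,l[0]+140-146,l[1]+244-250,r[:,l[0]].round(2)[max(0,l[1]-2):l[1]+3])
for n,I in(("0",I0),("1",I1)): print(n,f(I)[246:268,150:160].mean(1).round(0))
```

```text
t 14.7 p [ 0.5669 -0.2068  0.1005] toolx yaw -0.0492 z [-0.002  0.001 -1.   ] shift cm [-0.24  0.    0.05] F [-6.4 -1.7 -2.3] w 0.0227 grip 59.3 j6 1.161
0.9622594714164734 0 3 [0.68 0.9  0.96 0.78 0.23]
0 [ 3.  4.  4.  4.  5.  8. 23. 50. 72. 74. 64. 50. 42. 40. 37. 35. 29. 23.
 15.  8.  6.  6.]
1 [ 0. -0. -0. -1.  0.  0.  2.  1. 14. 37. 55. 66. 69. 64. 54. 47. 43. 38.
 24. 11.  7.  7.]
```

With the floor unloaded, the spring force reads 6.4 N and the pad is about 8 mm back, which agree. Another 2 mm, then hold for more than 3 s.

Emit:
step_arm:
  plan:
    - [0.05,0,0,0]
    - [0.05,0,0,0]
    - [0.05,0,0,0]
    - [0.05,0,0,0]
    - [0,0,0,0]
    - [0,0,0,0]
    - [0,0,0,0]
    - [0,0,0,0]
    - [0,0,0,0]
    - [0,0,0,0]

```text
time_s: 15.75
eef_pos: [0.5687, -0.2069, 0.1005]
tool_rot: [-3.14, 0.077, 0.004]
force: [-6.8, -0.8, -1.7]
width: 0.0228
grip_force: 59.3
```

Emit:
step_arm:
  plan:
    - [0,0,0,0]
    - [0,0,0,0]
    - [0,0,0,0]
    - [0,0,0,0]
    - [0,0,0,0]
    - [0,0,0,0]
    - [0,0,0,0]
    - [0,0,0,0]
    - [0,0,0,0]
    - [0,0,0,0]

```text
time_s: 16.75
eef_pos: [0.5687, -0.2069, 0.1005]
tool_rot: [-3.14, 0.077, 0.004]
force: [-7.5, -0.9, -0.7]
width: 0.0226
grip_force: 59.3
```

Emit:
step_arm:
  plan:
    - [0,0,0,0]
    - [0,0,0,0]
    - [0,0,0,0]
    - [0,0,0,0]
    - [0,0,0,0]
    - [0,0,0,0]
    - [0,0,0,0]
    - [0,0,0,0]
    - [0,0,0,0]
    - [0,0,0,0]

```text
time_s: 17.75
eef_pos: [0.5687, -0.2069, 0.1005]
tool_rot: [-3.14, 0.077, 0.004]
force: [-6.8, -1.7, -2.9]
width: 0.0232
grip_force: 59.3
```

Emit:
step_arm:
  plan:
    - [0,0,0,0]
    - [0,0,0,0]
    - [0,0,0,0]
    - [0,0,0,0]
    - [0,0,0,0]
    - [0,0,0,0]
    - [0,0,0,0]
    - [0,0,0,0]
    - [0,0,0,0]
    - [0,0,0,0]

```text
time_s: 18.75
eef_pos: [0.5687, -0.2069, 0.1005]
tool_rot: [-3.14, 0.077, 0.004]
force: [-6.9, -1.0, -1.2]
width: 0.0231
grip_force: 59.3
```

Run:
```python
from fit import *
to([.5645,-.2067,.1])
I0=cv2.imread("pics/scene0.png")[:,:,::-1].astype(int);b=imaging.get_image("scene");I1=b["color"].astype(int)
f=lambda I:(I[:,:,0]-I[:,:,2]).astype(np.float32)
for n,I in(("0",I0),("1",I1)): print(n,f(I)[246:268,150:160].mean(1).round(0))
cv2.imwrite("pics/c8.png",cv2.resize(np.clip(b["color"][225:300,110:210]*1.5,0,255).astype(np.uint8),(800,600),interpolation=cv2.INTER_CUBIC)[:,:,::-1])
```

```text
t 18.75 p [ 0.5687 -0.2069  0.1005] toolx yaw -0.0492 z [-0.002  0.001 -1.   ] shift cm [-0.42 -0.    0.05] F [-6.9 -1.  -1.2] w 0.0231 grip 59.3 j6 1.163
0 [ 3.  4.  4.  4.  5.  8. 23. 50. 72. 74. 64. 50. 42. 40. 37. 35. 29. 23.
 15.  8.  6.  6.]
1 [-1. -1. -0. -0. -1. -0.  0.  0.  5. 19. 38. 56. 68. 70. 60. 50. 45. 40.
 26. 12.  7.  7.]
```

View pics/c8.png

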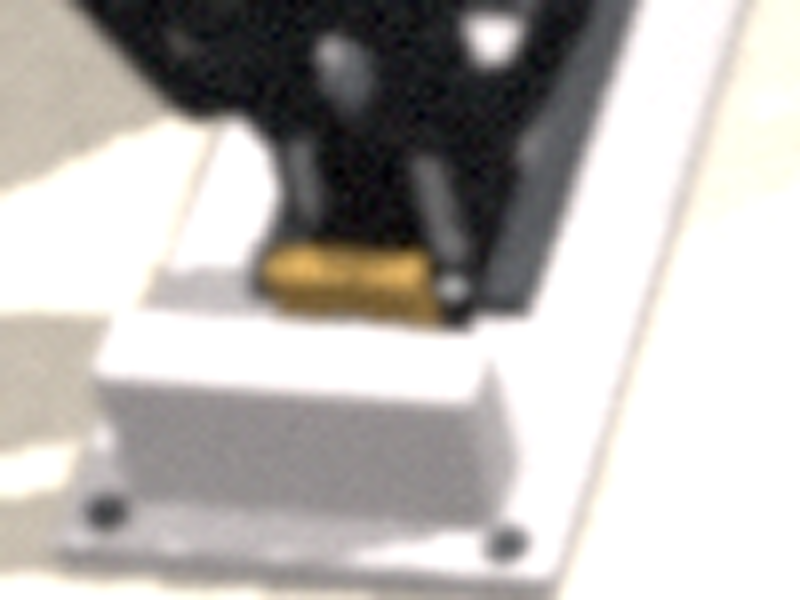

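The pad is pushed back about 9 mm at about 7 N, steady for 3 s. The carriage's square end is on the pad at crop (350,280) and the fingers are still gripping. Handing in.

```bash
python3 -c "
from cell import finish_job
print(finish_job())"
```

```text
the job is handed in; nothing more can be done
None
```

The job is handed in: the carriage lies in the pocket, square end against the pad, which is pushed back about 9 mm at about 7 N (a little under the 8 N asked). It was held there for 3 s and is still gripped; the hand-in returned no verdict.

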